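# Sort watch-case rings through a slide gauge

### The arm

A 7-joint arm with a two-finger parallel gripper is mounted at the origin on the work surface. World frame = base frame: x ahead of the robot, y to its left, z up, the work surface at z = 0. Lengths are in m, angles in rad, forces in N, time in s.
With the tool pointing down it reaches from about 0.4 to 0.875 m from the base axis. Payload 4.4 kg.
Tool frame: the origin (TCP) lies where the fingers leave the gripper's body, on its centre line; the fingertips stand 73 mm ahead of it and the grasp point (between the pads) lies 54 mm ahead of it; x points along the fingers, z is the direction in which the jaws open and shut, and the axes are right-handed (so a half turn about x gives the same grasp; the last joint's range is limited). The gripper opens to 85 mm and grips with 20 to 120 N. Pads are 22 mm wide; open, the fingers measure 114 mm over their backs; the gripper's body (76 mm by 85 mm) begins 54 mm behind the grasp point. The pads swing forward as they close: fully open they stand 13 mm farther back than shut.
Start: joints at [-1.319, 0.628, 0.038, 1.517, -0.027, 0.996, -0.02], TCP at [0.203, 0.617, 0.304] pointing down, gripper open.
Joint ranges: [-3.06, 3.06], [-0.37, 2.12], [-1.25, 1.32], [0.18, 2.47], [-1.1, 4.24], [0.23, 1.98], [-2.94, 2.94]. Speed limits (rad/s): [2.57, 2.57, 3.14, 3.14, 3.14, 3.14, 3.14].

### API

Orientations are given as a rotation vector (axis times angle).
In Python, from cell import bot gives the robot as it stands.
- The arm moves only by the tool servo_tool, never from a script. Its argument "increments" is a list that holds one entry, the list of rows, each a list of 5 numbers: the shift along the world's x, y, z in mm, then the turn about the world's z in degrees, then the finger opening in mm, from 0 to 85.4. In form: [[[tx, ty, tz, twist, fingers], ...]]. A call has 1 to 20 rows; each row shifts and turns the pose as measured when the row begins; what a row does not reach is not made up. A row lasts 1/8 s, in which the tool goes at most 62.5 mm and 10.7 degrees, less where a joint would pass 70% of its speed; a pose out of reach is approached as far as the arm can. A call is refused whole if a number of a shift passes 62.5 or a number of a turn 10.7, either way. A call with a gripper value outside its range is refused whole. The fingers move at their own pace and stop on an object; "newtons" is the grip in N (left out, the last holds). Time passes only in rows, so rows that do not move let the fingers close. It gives the time, the measured TCP pose, the force and the opening at its end, in the units of the state.
- bot.read_state(): the state, without advancing time (a new reading comes with each control period).
- bot.camera(name): name is "side" or "top" or "wrist"; returns (picture, depth): 420x560x3 uint8, blue, green, red; 420x560 float32, m along the optical axis (not along the pixel's ray), 0 where there is no reading.
- bot.camera_info(name): a dict with "camera_matrix" (3x3 intrinsics, pixels), "T" (4x4, takes a point from camera to world coordinates). Camera axes: x right, y down, z forward; pixel columns grow to the right and rows downward; lengths in m; the calibration is good to about 2 mm. A picture is of the moment at which its call begins: read the wrist's pose just before it. camera_info takes no time and is no camera call; for the wrist camera it gives the pose at the moment of the call.
- bot.finish_job(): hands the job in, once; it reports no verdict.
The state is a dict: "clock": time; "joint_pos": joint angles; "joint_velocities": joint speeds; "tau": joint torques, N m; "ee_pos": TCP position; "ee_rot": TCP orientation; "wrist_force": force on the tool from outside, world axes, zero at the start; "moment": the same for the moment, N m; "opening": opening from 0.0 (shut) to 1.0 (fully open).
Only numpy, scipy, OpenCV 4.12 (cv2) and the standard library are available. Lean on these libraries where they do the work, as an engineer would, in place of code of your own. Each camera call takes 0.05 s, during which the arm holds its last target. There are 200 camera calls.

### The job

Sort the three loose steel case rings with the slide gauge, keeping them flat on the bench at all times: try every ring in the gauge's mouth, sliding it up to the lips. A ring that slides under the lips goes right through into the pass bay behind them; a ring that jams must not be forced, but drawn back and slid into the wooden reject pen. Leave the loupes, tin, bell and screwdriver where they are.

Things in the scene. Friction and masses are not known exactly. Their poses are not given: they have to be found in the camera images.
- ring_1: turned steel watch-case ring lying flat on the bench: outside diameter 64 mm, bore 48 mm, about 0.12 kg. Its thickness is either 10 mm (slides under the gauge's lips) or 13 mm (jams); which ring is which is not marked and not told. Origin: centre of its underside, z up
- ring_2: turned steel watch-case ring lying flat on the bench: outside diameter 64 mm, bore 48 mm, about 0.12 kg. Its thickness is either 10 mm (slides under the gauge's lips) or 13 mm (jams); which ring is which is not marked and not told. Origin: centre of its underside, z up
- ring_3: turned steel watch-case ring lying flat on the bench: outside diameter 64 mm, bore 48 mm, about 0.12 kg. Its thickness is either 10 mm (slides under the gauge's lips) or 13 mm (jams); which ring is which is not marked and not told. Origin: centre of its underside, z up
- gauge: slide gauge fixed to the bench: aluminium walls 8 mm thick, 26 mm high form a floorless channel 68 mm wide along its x axis, from x = -50 mm to an end wall (inner face x = 175 mm); flared walls widen the mouth to about 100 mm at x = -110 mm. Origin: on the bench, mid-channel, under the entry face of its lips (see gauge_lips); x points from mouth to pass bay, z up
- gauge_lips (a point): middle of the slot between two dark steel lips that overhang the gauge's channel from each wall, from gauge x = 0 to 20 mm: undersides 11.5 mm, tops 30 mm above the bench. The slot between them is 44 mm wide and open above, so fingertips standing in a ring's bore can travel through with the ring. Point: 11.5 mm above the bench, 10 mm past the entry face
- pass_bay (a point): middle, on the bench, of the pass bay: the gauge's channel beyond the lips, 68 mm wide, 155 mm long, walled on three sides, open on top; two rings fit one behind the other
- reject_pen: reject pen fixed to the bench: low three-sided wooden fence, walls 8 mm thick and 22 mm high, 88 mm wide inside, no floor. Open side at x = -50 mm, inner face of the closed end at x = 45 mm. Origin: on the bench, mid-width; x points from the open side inward, z up
- loupe: black eyeglass loupe, waisted, 28 mm across and 32 mm tall, standing among the rings; bystander. Origin: underside (loose, to be left where it is)
- tin: round brass tin, 54 mm across and 19 mm tall, right of and beyond the rings; bystander. Origin: underside (loose, to be left where it is)
- bell: small brass bell, 38 mm across and 42 mm tall, right of the robot; bystander. Origin: underside (loose, to be left where it is)
- screwdriver: screwdriver about 120 mm long lying beyond the gauge and pen; bystander. Origin: underside (loose, to be left where it is)
- loupe_spare: bigger black loupe, 35 mm across and 40 mm tall, beyond the far end of the gauge; bystander. Origin: underside (loose, to be left where it is)
Things that resemble listed ones, but are neither listed nor needed, are in the scene too. Leave any pink or purple look-alike of the ring_3 alone. Several things have the shape of the reject_pen; the one meant has the colours described above.

How it is judged:
By the outcome, as a careful person would: the job done as asked, in the order asked, and still so for the second after the job is handed in, with the robot touching nothing.
It also fails if it takes over 72 s, if anything falls off the work surface, if the arm or the gripper's body presses on something with over 40 N, if the wrist force passes 120 N, or if a joint passes its speed limit or range.

## Working session

There is one attempt and no reset: what is moved stays moved. The work goes in short steps, Python scripts to look and compute and a tool call to move; the robot and the scene stay as the last step left them, time stands still between calls to the robot, and variables do not carry over. Pictures are saved under pics/ and viewed, about 8 in all and at most 12, crops included, and the job is handed in when it is done.

Besides the shell and the picture viewer there is one more tool, called after "Request:" as name(argument=value, ...) on one line, values as JSON. servo_tool: Moves the arm, as the interface text tells. Its arguments: {"type":"object","properties":{"increments":{"type":"array","items":{"type":"array","items":{"type":"array","items":{"type":"number"}}}},"newtons":{"type":"number"}},"required":["increments"]}

```bash
mkdir -p pics; ls; cat > h.py <<'E'
from cell import bot
import numpy as np, cv2
def snap(n,f):
    i=bot.camera_info(n); p,d=bot.camera(n); cv2.imwrite('pics/%s.png'%f,p); np.savez('pics/%s.npz'%f,p=p,d=d,K=i['camera_matrix'],T=i['T']); return p,d,np.array(i['camera_matrix']),np.array(i['T'])
def ray(uv,K,T,z):
    uv=np.atleast_2d(np.array(uv,float)); r=np.c_[uv,np.ones(len(uv))]@np.linalg.inv(K).T@T[:3,:3].T
    o=T[:3,3]; return o+r*((z-o[2])/r[:,2])[:,None]
def load(f):
    q=np.load('pics/%s.npz'%f); return q['p'],q['d'],q['K'],q['T']
def pts(d,K,T):
    v,u=np.indices(d.shape); r=np.stack([u,v,np.ones_like(u)],-1)@np.linalg.inv(K).T*d[...,None]
    return r@T[:3,:3].T+T[:3,3]
E
python3 - <<'E'
from h import *
for n in ['top','side']:
    p,d,K,T=snap(n,n+'0'); print(n,K.round(1).tolist(),T.round(3).tolist())
s=bot.read_state();print(s)
E
```

```text
pics
top [[517.5, 0.0, 272.6], [0.0, 517.5, 207.3], [0.0, 0.0, 1.0]] [[-0.021, -0.994, 0.109, 0.481], [-1.0, 0.021, -0.006, -0.028], [0.004, -0.109, -0.994, 1.264], [0.0, 0.0, 0.0, 1.0]]
side [[521.9, 0.0, 274.5], [0.0, 521.9, 208.3], [0.0, 0.0, 1.0]] [[0.971, -0.157, 0.183, 0.359], [-0.241, -0.653, 0.718, -1.022], [0.007, -0.741, -0.672, 0.952], [0.0, 0.0, 0.0, 1.0]]
{'clock': 0.1, 'joint_pos': array([-1.31881915,  0.62925572,  0.03843615,  1.51825523, -0.02701082,
        0.99635006, -0.01999647]), 'joint_velocities': array([ 0.00101541, -0.00278042, -0.00151773, -0.00370222, -0.0011186 ,
       -0.00111204,  0.00044074]), 'tau': array([ 4.23846301e-03, -5.64530146e+01,  1.23113092e+00, -1.93971115e+01,
        1.14109222e-02,  5.44194714e-03,  4.37644417e-06]), 'ee_pos': array([0.20292042, 0.61704634, 0.30308354]), 'ee_rot': array([-0.97305561,  1.34439132,  0.97134825]), 'wrist_force': array([-0.11800321,  0.41211691, -0.55316669]), 'moment': array([-0.00559083, -0.00212427, -0.01935087]), 'opening': 0.9983395809395982}
```

View pics/top0.png

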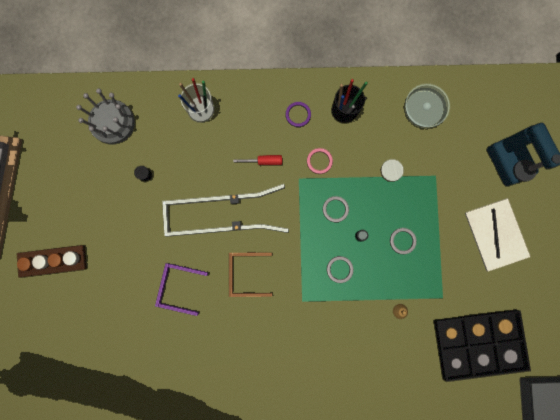

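View pics/side0.png

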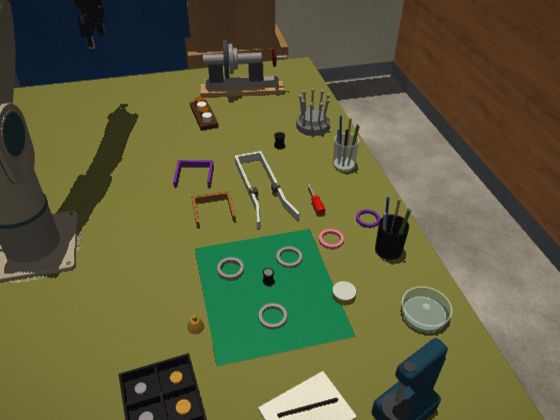

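Candidates in the top view:
- **Steel rings:** (336,209), (340,270) and (403,241). The look-alikes are the pink ring (320,160) and the purple ring (298,114).
- **Pen:** the brown one is at (250,274). The purple look-alike is at (183,290).
- **Gauge:** walls run from (165,218) to a mouth at (288,207). The lips are at (235,200) and (237,226).

Next I'll measure these.

```bash
python3 - <<'E'
from h import *
from scipy.spatial.transform import Rotation as R
p,d,K,T=load('top0'); P=pts(d,K,T)
print('bench z',np.median(P[100:250,450:460,2]), P[200:290,310:320,2].std())
hsv=cv2.cvtColor(p,cv2.COLOR_BGR2HSV)
for c in [(336,209),(340,270),(403,241)]:
    u0,v0=c; w=hsv[v0-18:v0+18,u0-18:u0+18]; m=(w[...,1]<90)&(w[...,2]>60)
    cs,_=cv2.findContours(m.astype(np.uint8),0,2); cc=max(cs,key=cv2.contourArea); (x,y),r=cv2.minEnclosingCircle(cc)
    e=cv2.fitEllipse(cc)
    q=ray([e[0][0]+u0-18,e[0][1]+v0-18],K,T,.012)[0]
    zz=P[v0-18:v0+18,u0-18:u0+18,2][m]; print('ring',q.round(4),e[1],'z',np.median(zz).round(4),m.sum())
def corners(m,z,n):
    cs,_=cv2.findContours(m.astype(np.uint8),0,2)
    c=max(cs,key=cv2.contourArea).reshape(-1,2)
    a=cv2.approxPolyDP(c,2.0,True).reshape(-1,2); print(n); print(np.c_[a,ray(a,K,T,z)[:,:2].round(4)])
m=np.zeros(d.shape,bool); m[180:245,155:295]=(hsv[180:245,155:295,2]>120)&(hsv[180:245,155:295,1]<90); corners(m,.026,'gauge')
m=np.zeros(d.shape,bool); m[245:305,222:280]=(hsv[245:305,222:280,0]<18)&(hsv[245:305,222:280,2]>70); corners(m,.022,'pen')
print('loupe',ray([(362,236)],K,T,.03),'lips',ray([(235,199),(237,226)],K,T,.03),'bell',ray([(401,311)],K,T,.03),'sd',ray([(283,160)],K,T,.01),'spare', ray([(143,173)],K,T,.03))
s=bot.read_state(); print(R.from_rotvec(s['ee_rot']).as_matrix().round(3))
E
```

```text
bench z 0.00014723581589004553 0.07282473201726324
ring [ 0.6107 -0.188   0.012 ] (25.95871353149414, 26.14891815185547) z 0.009 299
ring [ 0.4645 -0.1932  0.012 ] (26.415687561035156, 26.873044967651367) z 0.0118 312
ring [ 0.53   -0.3485  0.012 ] (26.00098419189453, 26.57537269592285) z 0.0092 309
gauge
[[2.290e+02 1.950e+02 6.479e-01 6.930e-02]
 [1.620e+02 2.000e+02 6.391e-01 2.306e-01]
 [1.640e+02 2.350e+02 5.547e-01 2.257e-01]
 [2.320e+02 2.290e+02 5.657e-01 6.310e-02]
 [2.310e+02 2.260e+02 5.729e-01 6.540e-02]
 [1.700e+02 2.320e+02 5.616e-01 2.114e-01]
 [1.660e+02 2.300e+02 5.666e-01 2.209e-01]
 [1.660e+02 2.030e+02 6.316e-01 2.210e-01]
 [2.290e+02 1.980e+02 6.406e-01 6.940e-02]]
pen
[[ 2.290e+02  2.530e+02  5.087e-01  7.130e-02]
 [ 2.290e+02  2.960e+02  4.072e-01  7.250e-02]
 [ 2.700e+02  2.960e+02  4.051e-01 -2.460e-02]
 [ 2.710e+02  2.930e+02  4.121e-01 -2.710e-02]
 [ 2.320e+02  2.920e+02  4.164e-01  6.530e-02]
 [ 2.320e+02  2.560e+02  5.014e-01  6.420e-02]
 [ 2.710e+02  2.530e+02  5.065e-01 -2.910e-02]]
loupe [[ 0.542175  -0.2469071  0.03     ]] lips [[0.63737725 0.05467212 0.03      ]
 [0.57230911 0.05076306 0.03      ]] bell [[ 0.36422111 -0.33150102  0.03      ]] sd [[ 0.7342162  -0.06338658  0.01      ]] spare [[0.70520078 0.27573451 0.03      ]]
[[-0.001 -0.95   0.312]
 [-0.002  0.312  0.95 ]
 [-1.    -0.    -0.002]]
```

Request:
servo_tool(increments=[[[25, -50, 0, 2, 0], [25, -50, 0, 2, 0], [25, -50, 0, 2, 0], [25, -50, 0, 2, 0], [25, -50, 0, 2, 0], [25, -50, 0, 2, 0], [25, -50, 0, 2, 0], [25, -50, 0, 2, 0], [25, -50, 0, 2, 0], [25, -50, 0, 2, 0], [25, -50, -5, 1, 0], [25, -50, -10, 0, 0], [25, -50, -10, 0, 0], [25, -50, -10, 0, 0]]], newtons=20)

```text
clock: 1.85
ee_pos: [0.557, -0.1026, 0.2642]
ee_rot: [-1.263, 1.176, 1.261]
wrist_force: [1.2, -0.0, 0.2]
opening: -0.002
```

Request:
servo_tool(increments=[[[20, -40, -10, 0, 0], [20, -35, -10, 0, 0], [10, -12, -10, 0, 0], [0, 0, 0, 0, 0]]])

```text
clock: 2.35
ee_pos: [0.6073, -0.1968, 0.2302]
ee_rot: [-1.256, 1.182, 1.259]
wrist_force: [0.7, 0.4, 0.6]
opening: 0.002
```

```bash
cat >> h.py <<'E'
from scipy.spatial.transform import Rotation as R
def st():
    s=bot.read_state(); M=R.from_rotvec(s['ee_rot']).as_matrix(); print(round(s['clock'],2),'pos',(s['ee_pos']*1e3).round(1),'yaw',np.degrees(np.arctan2(M[1,2],M[0,2])).round(1),'tilt',M[:,0].round(3),'F',s['wrist_force'].round(1)); return s
E
python3 - <<'E'
from h import *
st(); p,d,K,T=snap('wrist','w1'); P=pts(d,K,T)
print(T.round(3).tolist())
E
```

```text
2.35 pos [ 607.3 -196.8  230.2] yaw 93.7 tilt [-0.004 -0.002 -1.   ] F [0.7 0.4 0.6]
[[-0.064, 0.96, 0.273, 0.538], [0.998, 0.063, 0.015, -0.201], [-0.003, 0.273, -0.962, 0.3], [0.0, 0.0, 0.0, 1.0]]
```

View pics/w1.png

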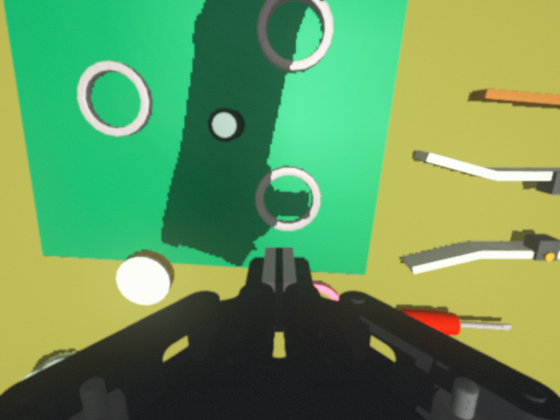

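Wrist view: the near ring is at (288,199), the others at (114,98) and (295,32), and the loupe at (226,125). The gauge mouth ends are at (417,156) and (405,262), and the pink ring is under the gripper at (325,290).

```bash
python3 - <<'E'
from h import *
p,d,K,T=load('w1'); P=pts(d,K,T); print('bench',np.median(P[30:60,410:440,2]).round(4))
m=(P[...,2]>.005)&(P[...,2]<.017)&(d>0); m[240:]=0
n,l,s,c=cv2.connectedComponentsWithStats(m.astype(np.uint8))
for i in range(1,n):
    if s[i,4]>300:
        q=P[l==i]; e=cv2.fitEllipse(np.argwhere(l==i)[:,::-1].astype(np.float32)[cv2.convexHull(np.argwhere(l==i)[:,::-1].astype(np.int32),returnPoints=False)[:,0]]) 
        print(s[i],c[i].round(0),'z',np.median(q[:,2]).round(4),'xy',ray([e[0]],K,T,np.median(q[:,2]))[0].round(4))
print('mouth tips',ray([(417,156),(405,262),(495,176),(490,253)],K,T,.026).round(4)[:,:2])
print('loupe',ray([(226,125)],K,T,.032).round(4))
E
```

```text
bench -0.0009
[ 257    0   77   72 1853] [295.  36.] z 0.0119 xy [ 0.4644 -0.1931  0.0119]
[  77   60   74   76 2048] [113.  97.] z 0.009 xy [ 0.529  -0.3482  0.009 ]
[ 255  166   66   64 1481] [287. 198.] z 0.0088 xy [ 0.6098 -0.1885  0.0088]
mouth tips [[ 0.5608 -0.0794]
 [ 0.6614 -0.0722]
 [ 0.5738 -0.0073]
 [ 0.6469  0.0067]]
loupe [[ 0.5452 -0.2448  0.032 ]]
```

Request:
servo_tool(increments=[[[3, 8, -40, 0, 0], [0, 0, -40, 0, 0], [0, 0, -30, 0, 0], [0, 0, -15, 0, 0], [0, 0, 0, 0, 0]]])

```text
clock: 3.02
ee_pos: [0.6107, -0.1769, 0.1072]
ee_rot: [-1.264, 1.169, 1.267]
wrist_force: [0.4, -0.0, 0.8]
opening: -0.0
```

Request:
servo_tool(increments=[[[0, -11, 0, 0, 0], [0, 0, -10, 0, 0], [0, 0, -10, 0, 0], [0, 0, -9, 0, 0], [0, 0, 0, 0, 0]]])

```text
clock: 3.65
ee_pos: [0.6123, -0.1893, 0.0797]
ee_rot: [-1.267, 1.167, 1.262]
wrist_force: [0.2, -0.4, 0.3]
opening: 0.001
```

Request:
servo_tool(increments=[[[0, 6, -3, 0, 0], [0, 10, 0, 0, 0], [0, 15, 0, 0, 0], [0, 15, 0, 0, 0], [0, 15, 0, 0, 0], [0, 15, 0, 0, 0], [0, 15, 0, 0, 0], [0, 12, 0, 0, 0], [0, 12, 0, 0, 0], [0, 10, 0, 0, 0], [0, 10, 0, 0, 0], [0, 5, 0, 0, 0], [0, 0, 0, 0, 0]]])

```text
clock: 5.28
ee_pos: [0.6127, -0.0375, 0.0771]
ee_rot: [-1.269, 1.164, 1.263]
wrist_force: [-0.1, -0.6, 0.4]
opening: 0.005
```

```bash
python3 - <<'E'
from h import *
st(); p,d,K,T=snap('wrist','w2')
E
```

```text
5.28 pos [612.7 -37.5  77.1] yaw 94.6 tilt [ 0.007  0.002 -1.   ] F [-0.1 -0.6  0.4]
```

View pics/w2.png

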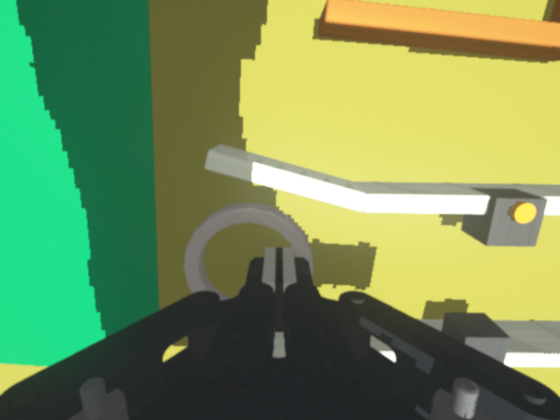

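The ring (about (248,265)) follows the fingertips inside the mouth, and the lips are at (515,215) and (475,345). Next I'll slide it slowly up to the lips.

Request:
servo_tool(increments=[[[-1, 8, 0, 0, 0], [-1, 10, 0, 0, 0], [-1, 10, 0, 0, 0], [-1, 10, 0, 0, 0], [0, 6, 0, 0, 0], [0, 4, 0, 0, 0], [0, 4, 0, 0, 0]]])

```text
clock: 6.2
ee_pos: [0.6083, 0.0167, 0.0772]
ee_rot: [-1.269, 1.166, 1.262]
wrist_force: [-0.7, 0.6, 0.3]
opening: 0.004
```

Request:
servo_tool(increments=[[[0, 4, 0, 0, 0], [0, 4, 0, 0, 0], [0, 4, 0, 0, 0], [-1, 4, 0, 0, 0], [0, 4, 0, 0, 0], [0, 4, 0, 0, 0]]])

```text
clock: 6.95
ee_pos: [0.6073, 0.0416, 0.0772]
ee_rot: [-1.268, 1.166, 1.261]
wrist_force: [-0.2, -1.5, -1.1]
opening: 0.001
```

Request:
servo_tool(increments=[[[0, 6, 0, 0, 0], [-1, 10, 0, 0, 0], [0, 12, 0, 0, 0], [-1, 12, 0, 0, 0], [-1, 12, 0, 0, 0], [0, 12, 0, 0, 0], [-1, 12, 0, 0, 0], [-1, 12, 0, 0, 0], [0, 12, 0, 0, 0], [-1, 12, 0, 0, 0], [-1, 10, 0, 0, 0], [0, 8, 0, 0, 0], [0, 4, 0, 0, 0], [0, 0, 0, 0, 0]]])

```text
clock: 8.7
ee_pos: [0.5993, 0.1868, 0.0771]
ee_rot: [-1.269, 1.165, 1.263]
wrist_force: [0.6, -0.2, 0.3]
opening: -0.004
```

```bash
python3 - <<'E'
from h import *
st(); p,d,K,T=snap('wrist','w3')
E
```

```text
8.7 pos [599.3 186.8  77.1] yaw 94.5 tilt [ 0.007  0.002 -1.   ] F [ 0.6 -0.2  0.3]
```

View pics/w3.png

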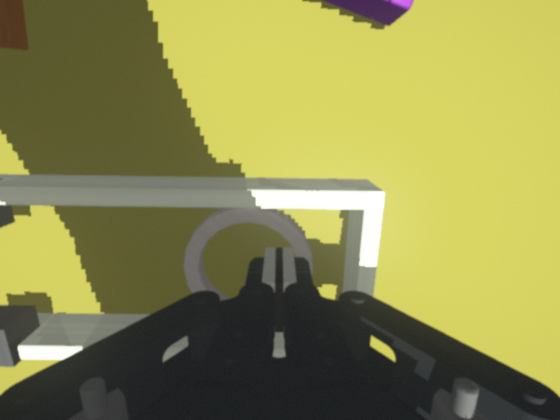

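Ring 1 passed and sits in the bay at (248,262), close to the end wall. I'll lift out and go to the ring at (0.529, -0.348).

Request:
servo_tool(increments=[[[0, -7, 0, 0, 0], [0, 0, 20, 0, 0], [0, 0, 35, 0, 0], [-5, -40, 15, 0, 0], [-7, -55, 0, 0, 0], [-7, -55, 0, 0, 0], [-7, -55, 0, 0, 0], [-7, -55, 0, 0, 0], [-7, -55, 0, 0, 0], [-7, -55, 0, 0, 0], [-7, -55, 0, 0, 0], [-7, -50, 0, 0, 0], [-5, -35, 0, 0, 0], [0, -10, 0, 0, 0], [0, 0, 0, 0, 0]]])

```text
clock: 10.62
ee_pos: [0.5324, -0.3615, 0.1695]
ee_rot: [-1.28, 1.155, 1.237]
wrist_force: [0.1, 0.6, 0.6]
opening: 0.001
```

Request:
servo_tool(increments=[[[-2, 10, -25, 0, 0], [0, 0, -25, 0, 0], [0, 0, -10, 0, 0], [0, 0, 0, 0, 0]]])

```text
clock: 11.12
ee_pos: [0.5344, -0.3423, 0.1105]
ee_rot: [-1.286, 1.145, 1.244]
wrist_force: [-0.7, -0.0, 1.0]
opening: -0.002
```

```bash
python3 - <<'E'
from h import *
st()
E
```

```text
11.12 pos [ 534.4 -342.3  110.5] yaw 94.7 tilt [ 0.034  0.    -0.999] F [-0.7 -0.   1. ]
```

Request:
servo_tool(increments=[[[-8, -6, 0, 0, 0], [0, 0, -10, 0, 0], [0, 0, -10, 0, 0], [0, 0, -10, 0, 0], [0, 0, -3, 0, 0], [0, 0, 0, 0, 0]]])

```text
clock: 11.88
ee_pos: [0.5267, -0.3489, 0.0769]
ee_rot: [-1.288, 1.144, 1.242]
wrist_force: [-0.5, 0.1, 0.5]
opening: -0.001
```

```bash
python3 - <<'E'
from h import *
st()
E
```

```text
11.88 pos [ 526.7 -348.9   76.9] yaw 94.7 tilt [ 0.036 -0.001 -0.999] F [-0.5  0.1  0.5]
```

Request:
servo_tool(increments=[[[8, 0, 0, 0, 0], [12, 0, 0, 0, 0], [15, 0, 0, 0, 0], [15, 0, 0, 0, 0], [15, 0, 0, 0, 0], [13, 0, 0, 0, 0], [8, 0, 0, 0, 0], [3, 0, 0, 0, 0], [0, 8, 0, 0, 0], [0, 12, 0, 0, 0], [0, 15, 0, 0, 0], [0, 15, 0, 0, 0], [0, 15, 0, 0, 0], [0, 15, 0, 0, 0]]])

```text
clock: 13.62
ee_pos: [0.6226, -0.2627, 0.0787]
ee_rot: [-1.291, 1.143, 1.241]
wrist_force: [0.1, -0.4, -0.1]
opening: -0.002
```

Request:
servo_tool(increments=[[[-1, 16, -1, 0, 0], [-1, 16, 0, 0, 0], [-1, 16, 0, 0, 0], [-1, 16, 0, 0, 0], [-1, 16, 0, 0, 0], [-1, 16, 0, 0, 0], [-1, 16, 0, 0, 0], [-1, 16, 0, 0, 0], [-1, 16, 0, 0, 0], [-1, 14, 0, 0, 0], [-1, 14, 0, 0, 0], [-1, 14, 0, 0, 0], [-1, 8, 0, 0, 0], [0, 4, 0, 0, 0]]])

```text
clock: 15.38
ee_pos: [0.6089, -0.0492, 0.0779]
ee_rot: [-1.292, 1.141, 1.242]
wrist_force: [-0.3, -1.4, -0.2]
opening: 0.001
```

```bash
python3 - <<'E'
from h import *
st(); p,d,K,T=snap('wrist','w4')
E
```

```text
15.38 pos [608.9 -49.2  77.9] yaw 94.9 tilt [ 0.039 -0.001 -0.999] F [-0.3 -1.4 -0.2]
```

View pics/w4.png

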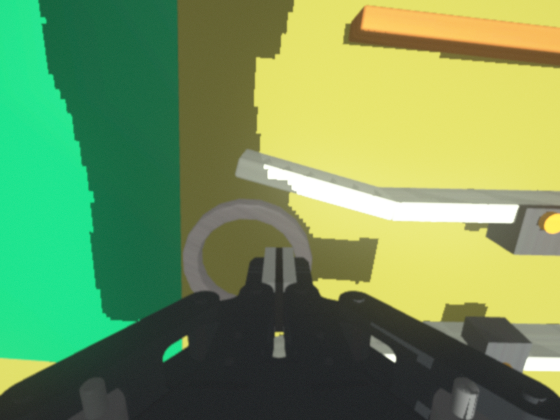

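The ring trails the fingertips in the mouth at about (247,262). Next I'll slide it to the lips.

Request:
servo_tool(increments=[[[0, 8, 0, 0, 0], [-1, 10, 0, 0, 0], [-1, 10, 0, 0, 0], [0, 10, 0, 0, 0], [-1, 10, 0, 0, 0], [0, 8, 0, 0, 0], [-1, 6, 0, 0, 0], [0, 4, 0, 0, 0], [0, 4, 0, 0, 0], [0, 4, 0, 0, 0], [0, 4, 0, 0, 0]]])

```text
clock: 16.8
ee_pos: [0.6049, 0.0331, 0.078]
ee_rot: [-1.292, 1.142, 1.24]
wrist_force: [1.1, -0.4, -0.2]
opening: -0.0
```

Request:
servo_tool(increments=[[[0, 4, 0, 0, 0], [0, 4, 0, 0, 0], [0, 4, 0, 0, 0]]])

```text
clock: 17.18
ee_pos: [0.6047, 0.0457, 0.0779]
ee_rot: [-1.291, 1.142, 1.239]
wrist_force: [-0.1, -1.6, 0.1]
opening: -0.001
```

Passing with no resistance. I'll continue to a ring centre of y ≈ 0.107.

Request:
servo_tool(increments=[[[0, 6, 0, 0, 0], [-1, 10, 0, 0, 0], [0, 10, 0, 0, 0], [-1, 10, 0, 0, 0], [-1, 10, 0, 0, 0], [0, 10, 0, 0, 0], [-1, 7, 0, 0, 0], [0, 4, 0, 0, 0], [0, 0, 0, 0, 0]]])

```text
clock: 18.3
ee_pos: [0.6001, 0.1191, 0.0779]
ee_rot: [-1.292, 1.141, 1.241]
wrist_force: [-0.2, -0.4, 0.2]
opening: -0.003
```

Request:
servo_tool(increments=[[[0, -7, 0, 0, 0], [0, 0, 20, 0, 0], [0, 0, 30, 0, 0], [-15, -35, 10, 0, 0], [-22, -50, 0, 0, 0], [-22, -50, 0, 0, 0], [-22, -50, 0, 0, 0], [-22, -50, 0, 0, 0], [-17, -35, 0, 0, 0], [-8, -12, 0, 0, 0], [0, 0, 0, 0, 0], [0, 0, 0, 0, 0]]])

```text
clock: 19.8
ee_pos: [0.4719, -0.1823, 0.1536]
ee_rot: [-1.3, 1.133, 1.219]
wrist_force: [0.2, 0.7, -0.4]
opening: -0.008
```

```bash
python3 - <<'E'
from h import *
st(); p,d,K,T=snap('top','t2'); P=pts(d,K,T)
hsv=cv2.cvtColor(p,cv2.COLOR_BGR2HSV)
cv2.imwrite('pics/t2c.png',cv2.resize(p[140:320,130:450],None,fx=2.5,fy=2.5))
E
```

```text
19.8 pos [ 471.9 -182.3  153.6] yaw 94.5 tilt [ 0.059 -0.005 -0.998] F [ 0.2  0.7 -0.4]
```

View pics/t2c.png

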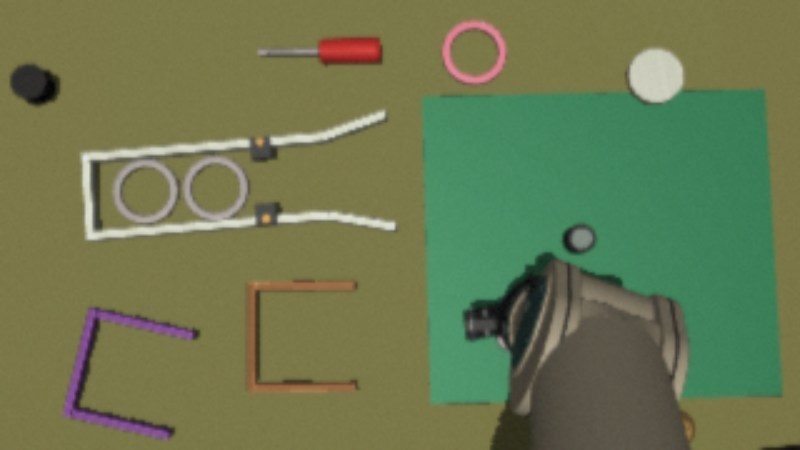

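The top crop shows both passed rings in the bay at (145,191) and (215,188), clear of the lips, and the loupe is undisturbed. Now the third ring.

Request:
servo_tool(increments=[[[-12, -11, -15, 0, 0], [0, 0, -15, 0, 0], [0, 0, -10, 0, 0], [0, 0, 0, 0, 0]]])

```text
clock: 20.35
ee_pos: [0.4634, -0.1891, 0.1124]
ee_rot: [-1.306, 1.125, 1.223]
wrist_force: [0.2, 0.5, -0.6]
opening: -0.003
```

Request:
servo_tool(increments=[[[-4, -4, -5, 0, 0], [0, 0, -10, 0, 0], [0, 0, -10, 0, 0], [0, 0, -8, 0, 0], [0, 0, -2, 0, 0], [0, 0, 0, 0, 0]]])

```text
clock: 21.1
ee_pos: [0.463, -0.1919, 0.0813]
ee_rot: [-1.307, 1.125, 1.228]
wrist_force: [-0.2, 1.2, -1.7]
opening: 0.001
```

```bash
python3 - <<'E'
from h import *
st()
E
```

```text
21.1 pos [ 463.  -191.9   81.3] yaw 95.2 tilt [ 0.059 -0.003 -0.998] F [-0.2  1.2 -1.7]
```

Request:
servo_tool(increments=[[[0, 5, -3, 0, 0], [0, 8, 0, 0, 0], [0, 10, 0, 0, 0], [0, 9, 0, 0, 0], [4, 3, 0, 0, 0], [10, 0, 0, 0, 0], [14, 0, 0, 0, 0], [14, 0, 0, 0, 0], [14, 0, 0, 0, 0], [14, 0, 0, 0, 0], [14, 0, 0, 0, 0], [14, 0, 0, 0, 0], [14, 0, 0, 0, 0], [14, 0, 0, 0, 0], [12, 0, 0, 0, 0], [8, 0, 0, 0, 0], [3, 0, 0, 0, 0]]])

```text
clock: 23.22
ee_pos: [0.623, -0.1611, 0.0813]
ee_rot: [-1.305, 1.131, 1.22]
wrist_force: [-0.6, -0.9, 0.3]
opening: 0.002
```

```bash
python3 - <<'E'
from h import *
st(); snap('wrist','w5')
E
```

```text
23.23 pos [ 623.  -161.1   81.3] yaw 94.7 tilt [ 0.061 -0.007 -0.998] F [-0.6 -0.9  0.3]
```

View pics/w5.png

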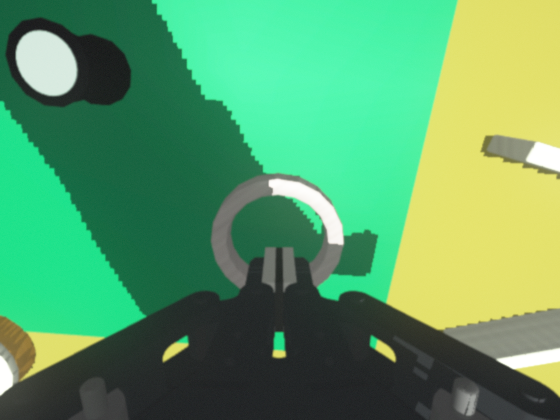

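The ring is in tow at (278,240) and the loupe is clear at (45,60). Now into the mouth.

Request:
servo_tool(increments=[[[-1, 6, -3, 0, 0], [-1, 10, 0, 0, 0], [-2, 12, 0, 0, 0], [-2, 14, 0, 0, 0], [-2, 14, 0, 0, 0], [-2, 14, 0, 0, 0], [-2, 14, 0, 0, 0], [-2, 12, 0, 0, 0], [-1, 8, 0, 0, 0], [-1, 8, 0, 0, 0], [-1, 8, 0, 0, 0], [0, 8, 0, 0, 0]]])

```text
clock: 24.78
ee_pos: [0.6042, -0.0242, 0.0786]
ee_rot: [-1.306, 1.131, 1.22]
wrist_force: [-0.7, -1.8, 0.5]
opening: -0.002
```

Request:
servo_tool(increments=[[[0, 8, 0, 0, 0], [0, 8, 0, 0, 0], [0, 6, 0, 0, 0], [-1, 6, 0, 0, 0], [0, 5, 0, 0, 0], [0, 4, 0, 0, 0]]])

```text
clock: 25.52
ee_pos: [0.6033, 0.0153, 0.0786]
ee_rot: [-1.306, 1.131, 1.22]
wrist_force: [-0.1, -0.0, 0.3]
opening: -0.004
```

Request:
servo_tool(increments=[[[0, 4, 0, 0, 0], [0, 3, 0, 0, 0]]])

```text
clock: 25.78
ee_pos: [0.6033, 0.0227, 0.0785]
ee_rot: [-1.306, 1.132, 1.22]
wrist_force: [-0.4, -1.9, -0.3]
opening: 0.0
```

Request:
servo_tool(increments=[[[0, 3, 0, 0, 0], [0, 2, 0, 0, 0]]])

```text
clock: 26.02
ee_pos: [0.6033, 0.0279, 0.0785]
ee_rot: [-1.306, 1.132, 1.219]
wrist_force: [0.2, -0.5, 0.1]
opening: -0.0
```

Request:
servo_tool(increments=[[[0, 3, 0, 0, 0]]])

```text
clock: 26.15
ee_pos: [0.6033, 0.0308, 0.0785]
ee_rot: [-1.306, 1.132, 1.219]
wrist_force: [-0.3, -0.8, 0.5]
opening: 0.003
```

Request:
servo_tool(increments=[[[0, 2, 0, 0, 0]]])

```text
clock: 26.28
ee_pos: [0.6033, 0.0331, 0.0785]
ee_rot: [-1.306, 1.132, 1.219]
wrist_force: [0.5, -0.6, 0.2]
opening: -0.001
```

Request:
servo_tool(increments=[[[0, 2, 0, 0, 0]]])

```text
clock: 26.4
ee_pos: [0.6032, 0.0351, 0.0785]
ee_rot: [-1.306, 1.132, 1.219]
wrist_force: [-0.1, -1.5, -0.4]
opening: -0.001
```

```bash
python3 - <<'E'
from h import *
s=st(); p,d,K,T=snap('wrist','w6')
print('finger',s['ee_pos'][:2])
# lips near edge & ring height
P=pts(d,K,T); m=(P[...,2]>.007)&(P[...,2]<.017)&(d>0)
n,l,ss,c=cv2.connectedComponentsWithStats(m.astype(np.uint8))
for i in range(1,n):
    if ss[i,4]>300: q=P[l==i]; print(ss[i],'z',np.median(q[:,2]).round(4),'x',q[:,0].min().round(4),q[:,0].max().round(4),'y',q[:,1].min().round(4),q[:,1].max().round(4))
E
```

```text
26.4 pos [603.2  35.1  78.5] yaw 94.7 tilt [ 0.061 -0.009 -0.998] F [-0.1 -1.5 -0.4]
finger [0.60322785 0.03510693]
[ 129   24  275   33 1179] z 0.0123 x 0.509 0.5111 y -0.0282 0.0731
[  38  144  522   55 3501] z 0.0122 x 0.5567 0.57 y -0.0684 0.1568
[ 189  214  131   86 3087] z 0.0119 x 0.5788 0.6283 y -0.0085 0.0545
[ 354  218  132  104 4027] z 0.0088 x 0.5754 0.6336 y 0.072 0.1357
[ 434  221  126  123 4138] z 0.009 x 0.5729 0.6382 y 0.12 0.1859
```

View pics/w6.png

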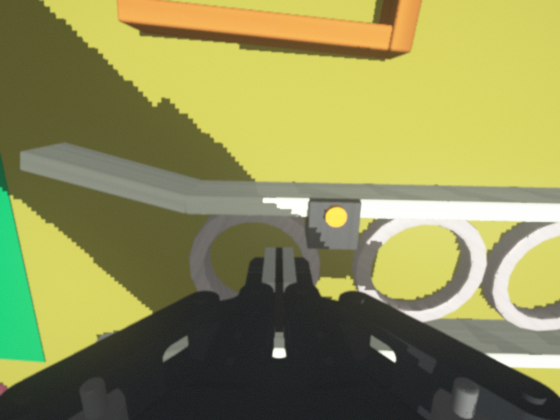

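The ring is at about (253,260), just at the lip (333,222), and its top sits about 3 mm higher than the passed pair. I'll nudge gently to confirm the jam.

Request:
servo_tool(increments=[[[0, 2, 0, 0, 0]]])

```text
clock: 26.58
ee_pos: [0.6032, 0.0368, 0.0785]
ee_rot: [-1.307, 1.133, 1.219]
wrist_force: [-0.2, -4.5, -0.4]
opening: -0.002
```

Request:
servo_tool(increments=[[[0, 2, 0, 0, 0]]])

```text
clock: 26.7
ee_pos: [0.6032, 0.0373, 0.0785]
ee_rot: [-1.308, 1.136, 1.217]
wrist_force: [0.4, -6.0, 1.4]
opening: -0.003
```

The jam is confirmed: the tool stalled, force rose to 6 N, and the two earlier rings never did this at the same spot. I'll draw back.

Request:
servo_tool(increments=[[[0, -5, 0, 0, 0], [1, -8, 0, 0, 0], [1, -8, 0, 0, 0], [1, -10, 0, 0, 0], [1, -14, 0, 0, 0], [1, -14, 0, 0, 0], [1, -14, 0, 0, 0], [0, -14, 0, 0, 0], [1, -14, 0, 0, 0], [1, -14, 0, 0, 0], [0, -14, 0, 0, 0], [0, -14, 0, 0, 0], [0, -14, 0, 0, 0], [0, -14, 0, 0, 0], [0, -8, 0, 0, 0], [0, -4, 0, 0, 0], [0, 0, 0, 0, 0]]])

```text
clock: 28.82
ee_pos: [0.6116, -0.1563, 0.0787]
ee_rot: [-1.304, 1.13, 1.218]
wrist_force: [0.1, -0.0, 1.0]
opening: 0.001
```

Ring centre is at about (0.616, -0.149). Now -x to line up with the pen (tip x ≈ 0.450).

Request:
servo_tool(increments=[[[-6, 0, 0, 0, 0], [-10, 0, 0, 0, 0], [-14, 0, 0, 0, 0], [-14, 0, 0, 0, 0], [-14, 0, 0, 0, 0], [-14, 0, 0, 0, 0], [-14, 0, 0, 0, 0], [-14, 0, 0, 0, 0], [-14, 0, 0, 0, 0], [-14, 0, 0, 0, 0], [-14, 0, 0, 0, 0], [-10, 0, 0, 0, 0], [-4, 0, 0, 0, 0], [0, 0, 0, 0, 0]]])

```text
clock: 30.58
ee_pos: [0.4397, -0.1525, 0.0799]
ee_rot: [-1.303, 1.134, 1.23]
wrist_force: [0.3, -0.1, 0.5]
opening: -0.004
```

```bash
python3 - <<'E'
from h import *
st(); p,d,K,T=snap('wrist','w7'); P=pts(d,K,T); m=(P[...,2]>.007)&(P[...,2]<.03)&(d>0)
n,l,ss,c=cv2.connectedComponentsWithStats(m.astype(np.uint8))
for i in range(1,n):
    if ss[i,4]>300: q=P[l==i]; print(ss[i],'z',np.median(q[:,2]).round(4),'x',q[:,0].min().round(4),q[:,0].max().round(4),'y',q[:,1].min().round(4),q[:,1].max().round(4))
E
```

```text
30.57 pos [ 439.7 -152.5   79.9] yaw 95.0 tilt [ 0.052 -0.006 -0.999] F [ 0.3 -0.1  0.5]
[ 217  229  127   71 4216] z 0.0121 x 0.4241 0.4641 y -0.1827 -0.1195
```

View pics/w7.png

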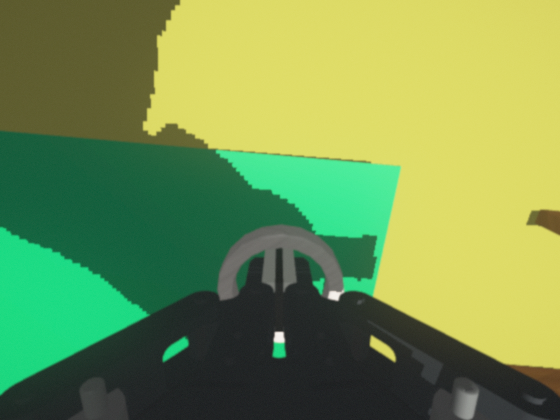

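The ring is at (280,270) px, with its centre at about (0.456, -0.151), lined up with the pen. Now I'll slide it in.

Request:
servo_tool(increments=[[[1, 6, -2, 0, 0], [2, 8, 0, 0, 0], [2, 12, 0, 0, 0], [2, 14, 0, 0, 0], [2, 14, 0, 0, 0], [2, 14, 0, 0, 0], [2, 14, 0, 0, 0], [1, 14, 0, 0, 0], [0, 14, 0, 0, 0], [0, 14, 0, 0, 0], [0, 14, 0, 0, 0], [0, 12, 0, 0, 0], [0, 8, 0, 0, 0]]])

```text
clock: 32.25
ee_pos: [0.4537, 0.0126, 0.0783]
ee_rot: [-1.304, 1.14, 1.229]
wrist_force: [-0.0, -0.3, 0.5]
opening: 0.003
```

```bash
cat > m.py <<'E'
from h import *
import sys
st(); p,d,K,T=snap('wrist',sys.argv[1]); P=pts(d,K,T); m=(P[...,2]>.007)&(P[...,2]<.03)&(d>0)
n,l,ss,c=cv2.connectedComponentsWithStats(m.astype(np.uint8))
for i in range(1,n):
    if ss[i,4]>300: q=P[l==i]; print(ss[i],'z',np.median(q[:,2]).round(4),'x',q[:,0].min().round(4),q[:,0].max().round(4),'y',q[:,1].min().round(4),q[:,1].max().round(4))
E
python3 m.py w8
```

```text
32.25 pos [453.7  12.6  78.3] yaw 94.9 tilt [ 0.05  -0.01  -0.999] F [-0.  -0.3  0.5]
[ 190  154  254  160 9627] z 0.0207 x 0.4051 0.4727 y -0.0277 0.0752
[ 189  204  131   96 4816] z 0.0121 x 0.4266 0.4782 y -0.0313 0.0318
[ 499  284   61   43 1408] z 0.0187 x 0.4571 0.4709 y 0.1239 0.1559
```

Request:
servo_tool(increments=[[[0, 8, 0, 0, 0], [0, 8, 0, 0, 0], [0, 6, 0, 0, 0], [0, 3, 0, 0, 0], [0, 0, 0, 0, 0], [0, -8, 0, 0, 0], [0, 0, 0, 0, 0], [0, 0, 10, 0, 0], [0, 0, 20, 0, 0], [0, 0, 40, 0, 0], [-10, -40, 40, 0, 0], [-10, -50, 40, 0, 0], [0, -50, 20, 0, 0], [0, -50, 0, 0, 0], [0, -30, 0, 0, 0], [0, 0, 0, 0, 0], [0, 0, 0, 0, 0]]])

```text
clock: 34.42
ee_pos: [0.4311, -0.1965, 0.2529]
ee_rot: [-1.302, 1.141, 1.226]
wrist_force: [-0.1, -0.4, -0.3]
opening: -0.0
```

```bash
python3 - <<'E'
from h import *
st(); p,d,K,T=snap('top','t3'); cv2.imwrite('pics/t3c.png',cv2.resize(p[140:320,130:450],None,fx=2.5,fy=2.5))
P=pts(d,K,T); hsv=cv2.cvtColor(p,cv2.COLOR_BGR2HSV)
m=np.zeros(d.shape,bool); w=hsv[258:291,233:275]; m[258:291,233:275]=(w[...,1]<90)&(w[...,2]>60)
uv=np.argwhere(m)[:,::-1]
if len(uv): q=ray(uv,K,T,.013); print(len(uv),q.min(0),q.max(0))
E
```

```text
34.42 pos [ 431.1 -196.5  252.9] yaw 94.7 tilt [ 0.051 -0.01  -0.999] F [-0.1 -0.4 -0.3]
345 [ 0.42672727 -0.00651817  0.013     ] [0.49123409 0.05834135 0.013     ]
```

View pics/t3c.png

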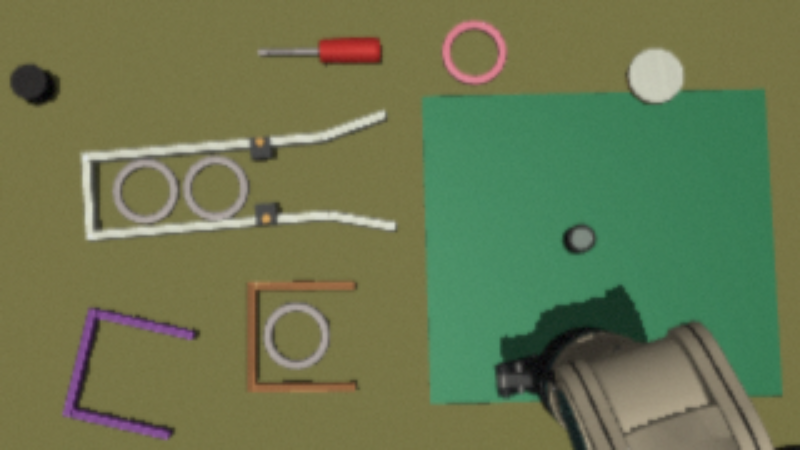

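The third ring is fully inside the brown pen (crop 297,336), both passed rings are in the bay (145,191 and 215,188), and the loupes, screwdriver and tin haven't moved. I'll hand in.

```bash
python3 -c "
from cell import bot
print(bot.finish_job())"
```

```text
the job is handed in; nothing more can be done
None
```

The job is done and handed in at about 34.4 s: two rings passed the gauge and one was rejected. I tried all three, towing each flat along the bench with closed fingertips in its bore.

- **Passed:** the rings that started at (0.610, -0.188) and (0.529, -0.348) slid under the lips with less than 2 N. They are now one behind the other in the pass bay, clear of the lips.
- **Rejected:** the ring that started at (0.464, -0.193) stalled at the lips at about 6 N. I drew it back without forcing it and slid it into the brown pen. Depth readings also put its top about 3 mm higher than the other two.

**Last checks:** the final top view shows the rejected ring fully inside the pen, at x 0.427–0.491 and y -0.007–0.058. It also shows both passed rings in the bay and the arm raised clear of everything. The loupes, tin, screwdriver and pink ring haven't moved. The bell was outside that last crop (or behind the arm), so I didn't recheck it, but the planned path stayed clear of it. No check failed or disagreed.

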